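Unlock the lamp carriage and run it up to its stop

ROBOT

A 6-joint arm with a two-finger parallel gripper is mounted at the origin on the work surface; the furniture and walls round the work are solid. World frame = base frame: x ahead of the robot, y to its left, z up, the work surface at z = 0. Lengths are in mm, angles in rad, forces in N, time in s.
With the tool pointing down it reaches from about 400 to 925 mm from the base axis. Payload 12.5 kg.
Tool frame: the origin (TCP) lies at the centre of the arm's flange, where the gripper is bolted on; the fingertips stand 190 mm ahead of it and the grasp point (between the pads) lies env.grip_point_offset ahead of it (env.grip_point_offset is the distance from the TCP to the grasp point, in mm); z points along the fingers, x is the direction in which the jaws open and shut, and the axes are right-handed (so a half turn about z gives the same grasp; the last joint's range is limited). The gripper opens to 95 mm and grips with 3 to 60 N. Pads are 20 mm wide; open, the fingers measure 119 mm over their backs; the gripper's body (75 mm by 180 mm) begins 59 mm behind the grasp point.
Start: joints at [1.053, 0.491, 1.559, -0, 1.092, -0.106], TCP at [250.139, 572.761, 404.761] pointing down, gripper open.
Joint ranges: [-3.1, 3.1], [-0.84, 2.19], [0.05, 2.79], [-1.13, 4.28], [0.06, 2.93], [-2.69, 2.69]. Speed limits (rad/s): [2.22, 2.22, 2.79, 3.14, 3.14, 3.14].

INTERFACE

Orientations are given as [roll, pitch, yaw] about the fixed x, y, z axes, in that order (R = Rz(yaw) Ry(pitch) Rx(roll)).
In Python, from cell import state, read_camera, camera_model, job_done, env gives the robot as it stands.
- The arm moves only by the tool arm_command, never from a script. Its argument "steps" is a list of rows, each a list of 6 numbers: the shift along the tool's x, y, z in cm, then the turn, a rotation vector about the tool's x, y, z in degrees. In form: [[dx, dy, dz, rx, ry, rz], ...]. A call has 1 to 12 rows; each row is the pose to reach, as a shift and turn from the pose commanded when the call began, along the tool's axes at that moment; what a row does not reach only later rows make up. A row lasts 1/12 s, in which the tool goes at most 41.7 mm and 7.16 degrees, less where a joint would pass 70% of its speed; a pose out of reach is approached as far as the arm can. A call with a gripper value outside its range is refused whole. "jaw" is the finger opening in cm, from 0 to 9.51, set as the call begins (left out, the last holds). The fingers move at their own pace and stop on an object; the grip force is fixed at half the most. Time passes only in rows, so rows that repeat a pose let the fingers close. It gives the time, the measured TCP pose, the force and the opening at its end, in the units of the state.
- state(): the state, without advancing time (a new reading comes with each control period).
- read_camera(name): name is "scene" or "side" or "wrist"; returns the picture (420x560x3 uint8, red, green, blue); there is no depth.
- camera_model(name): a dict with "K" (3x3 intrinsics, pixels), "xyz" and "rotation" of the camera in the world. Camera axes: x right, y up, looking along -z (the intrinsics and any distortion apply to the point x, -y, -z); pixel columns grow to the right and rows downward; lengths in mm; the calibration is good to about 2 mm. A picture is of the moment at which its call begins: read the wrist's pose just before it. camera_model takes no time and is no camera call; for the wrist camera it gives the pose at the moment of the call.
- job_done(): hands the job in, once; it reports no verdict.
The state is a dict: "t": time; "joints": joint angles; "qvel": joint speeds; "tau": joint torques, N m; "eef_pos": TCP position; "tcp_rot": TCP orientation; "ft_force": force on the tool from outside, world axes, zero at the start; "moment": the same for the moment, N m; "opening": opening from 0.0 (shut) to 1.0 (fully open).
Only numpy, scipy, OpenCV 4.12 (cv2) and the standard library are available. Lean on these libraries where they do the work, as an engineer would, in place of code of your own. Each camera call takes 0.05 s, during which the arm holds its last target. There are 200 camera calls.

TASK

Run the hollow-cathode lamp up to its lens. First loosen the clamp of the lamp carriage by two full turns: roll a fingertip again and again across the front of the knurled wheel, the way the arrow points (anticlockwise seen from above); less leaves the clamp dragging on the rail, and beyond two and a half the spindle starts to leave its thread. Then, with the outside of the fingers against the end of the carriage, ease it gently along its rail until it rests against the end stop, and come away clear; do not touch the lamp, press hard on nothing, and lift or disturb nothing else.

Things in the scene. Friction and masses are not known exactly. Their poses are not given: they have to be found in the camera images.
- lamp_bench: Fixed grey base plate, 128 (x) x 320 (y) x 8 mm, turned about z. Origin: centre of the underside, on the worktop. -x is its front (robot side), +y (robot's left) the way the carriage must go. A steel rail (top z = 18 mm) runs along y; at the +y end stand a dark stop block (y = 80 mm, top z = 40) and a round lens mount (x 0 to 65, y 118 to 155, top z = 102).
- carriage (a joint): Slide of the aluminium carriage along the bench's +y (m): 0 to 0.04 at the start, 0.100 resting against the stop, the end of its travel. Carriage: bench x -34 to +58 mm, 110 mm long, z 18.5 to 47 mm, middle at bench y = -75 mm + this value. Free it slides at about 6 N; clamped it holds to some 25 N, at 1.75 turns of the wheel to 15 N, and is free at two turns. Stays where left.
- push_face (a point): Point on the carriage's flat -y end face, to push towards +y with a fingertip: bench x = -14 mm, z = 33 mm; the face spans bench x -34 to +58, z 18.5 to 47 mm. Before it lie only the rail (top z = 18 mm, bench x -34 to +54), the base plate (top z = 8 mm) and four base screws (top z = 12.5). Axes as the bench's.
- lock_wheel (a joint): Turn of the knurled clamp wheel about its upright axis (rad), anticlockwise from above positive = loosening: 0 (tight) at the start, 12.57 after two turns. About 0.04 N m of friction (1.5 N at the rim), grip of a fingertip on the rim about 1; stays where left. A white mark on rim and top faces the front at 0; a brass spindle end with a red ring rises 1.5 mm a turn.
- wheel_center (a point): Centre of the wheel on its axis, z = 32 mm, at bench x = -28 mm in mid-carriage; rides with it, and its axes turn with the wheel (use the bench's). Wheel diameter 52 mm, ribbed rim z 26 to 38 mm, in a slot between plates (z 18.5-25 and 39-47 mm) that end at bench x = -34: the front 20 mm stands out over a chord of 51 mm. Its front runs to the bench's -y when loosening.
- front_gib (a point): Middle of the front of the dark guide block below the carriage's +y front corner: bench x = -40.5 mm, 44 mm ahead (+y) of the wheel's middle, z = 15.5 mm; 20 mm long, z 9 to 22 mm; its twin sits 44 mm behind the wheel. In front of wheel and guides there is only the base plate, top z = 8 mm, out to bench x = -64 mm.
- lamp: Glass hollow-cathode lamp with black base, 37 mm diameter, 151 mm long, clipped lengthwise on top of the carriage: axis at bench x = +30 mm, z = 68.5 mm (bench x +11 to +49, up to z = 87); from 45 mm behind (-y) to 106 mm ahead of the carriage's middle. Rides with it. Origin: under the lamp's middle. Not to be touched.
- spare_standard: Loose plastic bottle with green cap, 37 mm diameter, 88 mm high, standing in front of the bench. Origin: centre of its underside. Bystander.
- dropper: Loose amber dropper bottle with black cap, 30 mm diameter, 75 mm high, standing in front of the bench. Origin: centre of its underside. Bystander.
- film_roll: Loose white roll of film, 62 mm diameter, 50 mm high, standing behind the bench. Origin: centre of its underside. Bystander.

How it is judged (in metres and radians):
On the way, in this order (a step that is already met when the one before it is completed fails the run):
1. the knurled wheel has been loosened by two full turns (at least 1.75), the carriage not yet run up (value of joint lock_wheel above 11 rad and value of joint carriage below 0.06 m), for 0.2 s.
2. the carriage is against the end stop (value of joint carriage above 0.097 m), for 0.2 s.
At the end, for the whole second after the job is handed in: The clamp wheel stands 1.75 to 2.5 turns loosened, the carriage is within 3 mm of the end stop and at rest, and both bottles and the film roll are within 15 mm of where they were (value of joint lock_wheel between 11 and 15.71 rad and value of joint carriage above 0.097 m and linear speed of lamp below 0.005 m/s and distance of each of spare_standard, dropper, film_roll from where it was at the start of the episode below 0.015 m); the robot touches nothing.
It fails at once if the carriage is shoved more than 10 mm along the rail before the clamp is loosened 1.75 turns (distance of push_face from where it was at the start of the episode above 0.01 m and value of joint lock_wheel below 11 rad).
It fails at once if the wheel is turned 2.75 turns or more, so that the spindle leaves its thread (value of joint lock_wheel above 17.28 rad).
It fails at once if the lamp is touched (contact force between any of the arm, the fingers and lamp above 0.5 N).
It fails at once if the carriage is rammed along faster than 0.25 m/s, or bench, wheel or carriage is pressed or squeezed by the fingers with more than 50 N (velocity of joint carriage above 0.25 m/s or contact force between the fingers and lamp_bench above 50 N).
It fails at once if a bottle or the film roll is pushed more than 15 mm or lifted (distance of any of spare_standard, dropper, film_roll from where it was at the start of the episode above 0.015 m).
It also fails if it takes over 69 s, if anything falls off the work surface, if the arm or the gripper's body presses on something with over 40 N, if the wrist force passes 120 N, or if a joint passes its speed limit or range.

## Working session

There is one attempt and no reset: what is moved stays moved. The work goes in short steps, Python scripts to look and compute and a tool call to move; the robot and the scene stay as the last step left them, time stands still between calls to the robot, and variables do not carry over. Pictures are saved under pics/ and viewed, about 8 in all and at most 12, crops included, and the job is handed in when it is done.

Besides the shell and the picture viewer there is one more tool, called after "Call:" by a JSON object that holds its "fn" and its "kwargs", one argument or row to a line. arm_command: Moves the arm, as the interface text tells. Its arguments: {"type":"object","properties":{"steps":{"type":"array"},"jaw":{"type":"number"}},"required":["steps"]}

```bash
ls; mkdir -p pics; python3 - <<'E'
from cell import *
import cv2, numpy as np
print(state(), env.grip_point_offset)
for n in ["scene","side","wrist"]:
    m=camera_model(n); print(n,m)
    cv2.imwrite(f"pics/{n}0.png",read_camera(n)[:,:,::-1])
E
```

```text
pics
{'t': 0.0, 'joints': array([ 1.05337927e+00,  4.91563247e-01,  1.55945413e+00, -3.31691864e-05,
        1.09169452e+00, -1.05586371e-01]), 'qvel': array([-0.00050175,  0.00073373, -0.00158068,  0.00037448,  0.00017322,
       -0.00031638]), 'tau': array([-4.45543856e-04, -6.12649298e+01, -2.58175564e+01,  6.92803343e-02,
        4.83349327e-02, -8.37391963e-05]), 'eef_pos': array([250.13668572, 572.72573482, 404.15772609]), 'tcp_rot': array([-3.14150395e+00,  1.11610979e-03,  1.15898100e+00]), 'ft_force': array([0.04051246, 1.04223946, 0.92183471]), 'moment': array([ 0.02072301, -0.04879684, -0.03162943]), 'opening': 1.0006994610176638} 171.3
scene {'K': array([[418.89718866,   0.        , 278.16981373],
       [  0.        , 418.89718866, 213.86112725],
       [  0.        ,   0.        ,   1.        ]]), 'xyz': array([ 167.73850788, -490.66869002,  607.86034137]), 'rotation': array([ 0.88353797,  0.01431406, -0.60397729])}
side {'K': array([[497.71376017,   0.        , 280.5392392 ],
       [  0.        , 497.71376017, 208.2552301 ],
       [  0.        ,   0.        ,   1.        ]]), 'xyz': array([ 326.06263022, -579.17707097,  703.96901283]), 'rotation': array([ 0.79622287, -0.01203884, -0.32026409])}
wrist {'K': array([[330.85440734,   0.        , 277.68431681],
       [  0.        , 330.85440734, 216.51842029],
       [  0.        ,   0.        ,   1.        ]]), 'xyz': array([178.87791719, 604.78272498, 384.07459124]), 'rotation': array([-2.84219173e-01, -7.98161146e-05,  1.15933203e+00])}
```

View pics/scene0.png

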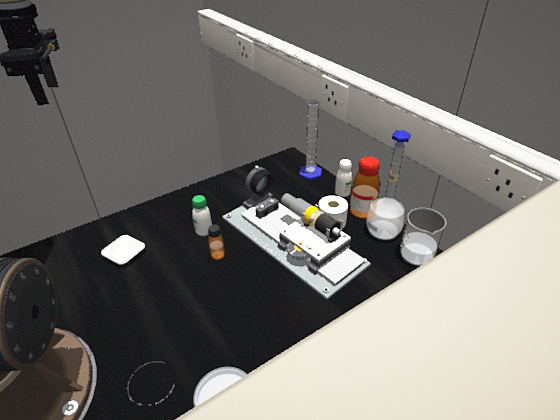

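View pics/side0.png

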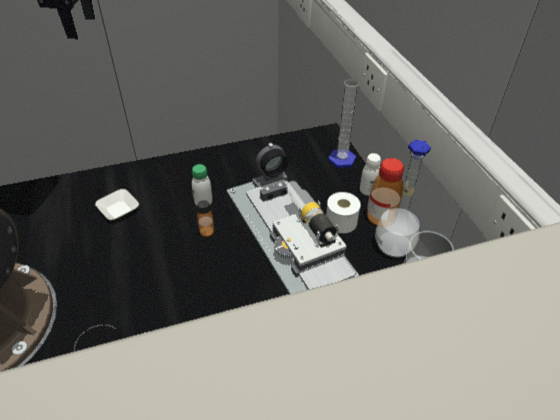

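The scene view shows the bench with its plate running from (222,213) to (328,291) to (367,263) and the wheel near (298,256). The bottles are at (202,225) and (217,245) and the film roll at (333,212). The side view shows the same layout, with the bench's near end hidden. I'll crop in for the corners.

```bash
cat > h.py <<'E'
import numpy as np, cv2
from scipy.spatial.transform import Rotation as Ro
from cell import *
def ray(m,uv):
    uv=np.atleast_2d(uv).astype(float); K=m["K"]
    d=np.c_[(uv[:,0]-K[0,2])/K[0,0], -(uv[:,1]-K[1,2])/K[1,1], -np.ones(len(uv))]
    return np.array(m["xyz"]), Ro.from_euler("xyz",m["rotation"]).apply(d)
def onz(m,uv,z):
    o,d=ray(m,uv); return o+d*((z-o[2])/d[:,2])[:,None]
def proj(m,p):
    q=Ro.from_euler("xyz",m["rotation"]).inv().apply(np.atleast_2d(p)-m["xyz"]); K=m["K"]
    return np.c_[K[0,2]-K[0,0]*q[:,0]/q[:,2], K[1,2]+K[1,1]*q[:,1]/q[:,2]]
E
python3 - <<'E'
from h import *
a=cv2.imread("pics/scene0.png")[150:300,185:385]
b=cv2.imread("pics/side0.png")[130:300,180:370]
cv2.imwrite("pics/c1.png",cv2.resize(a,None,fx=4,fy=4,interpolation=cv2.INTER_CUBIC))
m=camera_model("scene")
print(onz(m,[[222,213],[328,291],[367,263],[202,232],[217,257]],[8,8,8,0,0]))
E
```

```text
[[ 473.85109331  192.63034711    8.        ]
 [ 523.31158322 -121.65350365    8.        ]
 [ 631.36721659 -111.29155346    8.        ]
 [ 410.68908978  169.35698026    0.        ]
 [ 401.11050119   82.45872681    0.        ]]
```

View pics/c1.png

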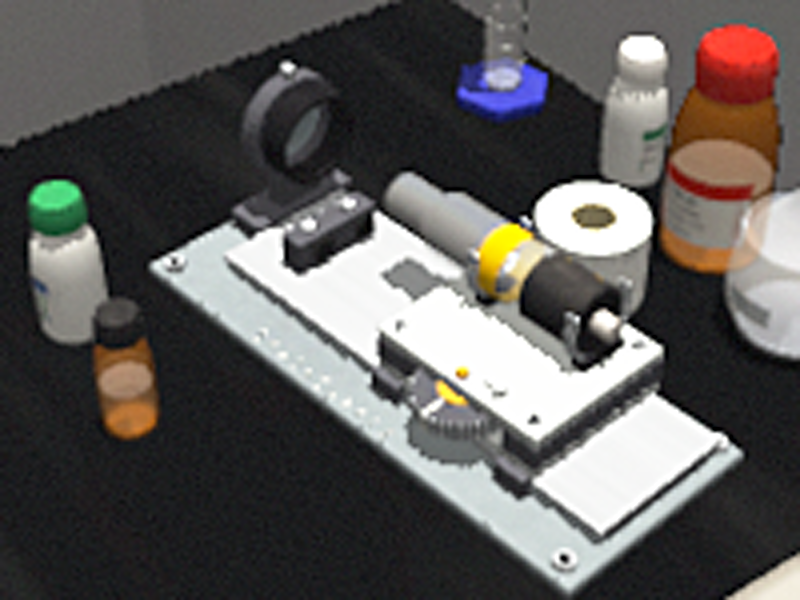

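The crop shows the plate corners at crop (150,266), (568,592) and (742,453). The carriage top corners are at (380,328), (537,443) and (662,352). The white mark faces the front, and the bottles stand clear ahead-left.

```bash
python3 - <<'E'
from h import *
m=camera_model("scene")
f=lambda l:np.array(l)/4+[185,150]
P=onz(m,f([[150,266],[568,592],[742,453]]),8)
C=onz(m,f([[380,328],[537,443],[662,352]]),47)
print(P,C,sep="\n")
for Q in(P,C):
  print("len",np.linalg.norm(Q[0]-Q[1]),np.linalg.norm(Q[2]-Q[1]))
  d=Q[0]-Q[1]; print("yaw from long",np.degrees(np.arctan2(-d[0],d[1])))
  e=Q[2]-Q[1]; print("yaw short",np.degrees(np.arctan2(e[1],e[0])),"ctr",(Q[0]+Q[2])/2)
print("bottles",onz(m,f([[70,338],[130,434]]),0))
E
```

```text
[[ 468.76063084  180.99323057    8.        ]
 [ 511.35382086 -133.16875961    8.        ]
 [ 636.47717973 -115.75355641    8.        ]]
[[519.69775943  27.09951176  47.        ]
 [533.38783895 -80.70040452  47.        ]
 [622.39283306 -67.8943139   47.        ]]
len 317.0361744484156 126.32950659794099
yaw from long 7.72092215101694
yaw short 7.923765763990147 ctr [552.61890529  32.61983708   8.        ]
len 108.66572701183377 89.92154877288107
yaw from long 7.237550363556778
yaw short 8.187560235443975 ctr [571.04529625 -20.39740107  47.        ]
bottles [[407.90068896 161.38599265   0.        ]
 [399.91155267  78.07760655   0.        ]]
```

```bash
cat >> h.py <<'E'
B=np.array([552.6,32.6]); YAW=7.8
def b2w(x,y):
    c,s=np.cos(np.radians(YAW)),np.sin(np.radians(YAW)); return B+[c*x-s*y,s*x+c*y]
def w2b(p):
    c,s=np.cos(np.radians(YAW)),np.sin(np.radians(YAW)); d=np.array(p)[:2]-B; return np.array([c*d[0]+s*d[1],-s*d[0]+c*d[1]])
def rel(bx,by,z,yaw=None):
    "shift (cm) and turn (deg) in tool axes to reach bench pose, tool x along bench +y"
    s=state(); R=Ro.from_euler("xyz",s["tcp_rot"]); T=Ro.from_euler("xyz",[np.pi,0,np.radians(90+YAW)])
    t=np.r_[b2w(bx,by),z]
    print("rel",np.round(R.inv().apply(t-s["eef_pos"])/10,2),np.round((R.inv()*T).as_rotvec(degrees=True),2))
def show():
    s=state(); print("t",s["t"],"bench",w2b(s["eef_pos"]).round(1),"z",s["eef_pos"][2].round(1),"F",s["ft_force"].round(1),"rot",np.degrees(s["tcp_rot"]).round(2),"open",round(s["opening"],2))
E
python3 -c "
from h import *
rel(-95,-55,300); show()"
```

```text
rel [-47.03  44.09  10.47] [-2.000e-02  4.000e-02 -3.139e+01]
t 0.15 bench [-226.4  576.2] z 404.3 F [ 0.5 -0.4  0.9] rot [-1.800e+02  4.000e-02  6.641e+01] open 1.0
```

Call:
{"fn": "arm_command", "kwargs": {
  "steps": [
    [-1.5, 1.4, 0, 0, 0, -1.5],
    [-4, 3.8, 0, 0, 0, -4],
    [-6.6, 6.2, 0, 0, 0, -6],
    [-9.2, 8.6, 0, 0, 0, -8],
    [-11.8, 11, 0, 0, 0, -10],
    [-14.4, 13.4, 0, 0, 0, -12],
    [-17, 15.9, 0, 0, 0, -14],
    [-19.6, 18.4, 0, 0, 0, -16],
    [-22.2, 20.8, 0, 0, 0, -18],
    [-24.8, 23.3, 0, 0, 0, -20],
    [-27.4, 25.7, 0, 0, 0, -22],
    [-29, 27.2, 0, 0, 0, -24]
  ],
  "jaw": 0
}}

```text
t: 1.15
eef_pos: [383.7, 195.7, 404.7]
tcp_rot: [3.142, 0.0, 1.579]
ft_force: [0.2, 0.6, 0.2]
opening: 0.215
```

```bash
python3 -c "
from h import *
rel(-95,-55,300); show()"
```

```text
rel [-23.11   8.04  10.48] [ 0.    0.01 -7.35]
t 1.15 bench [-145.2  184.5] z 404.7 F [0.2 0.6 0.2] rot [1.800e+02 1.000e-02 9.045e+01] open 0.21
```

Call:
{"fn": "arm_command", "kwargs": {
  "steps": [
    [-2.5, 1.0, 0.8, 0, 0, -1],
    [-5, 2.0, 2, 0, 0, -2],
    [-8, 3.0, 3.5, 0, 0, -3],
    [-11, 4, 5, 0, 0, -4],
    [-14, 5, 6.5, 0, 0, -5],
    [-17, 6, 8, 0, 0, -6],
    [-20, 7, 9.3, 0, 0, -6.8],
    [-22, 7.7, 10, 0, 0, -7.2],
    [-23.1, 8.0, 10.5, 0, 0, -7.35],
    [-23.1, 8.0, 10.5, 0, 0, -7.35]
  ]
}}

```text
t: 1.98
eef_pos: [465.3, -33.8, 298.8]
tcp_rot: [-3.14, -0.0, 1.704]
ft_force: [0.1, 0.7, 0.4]
opening: 0.008
```

```bash
python3 -c "
from h import *
show()
m=camera_model('wrist')
cv2.imwrite('pics/w1.png',read_camera('wrist')[:,:,::-1])
np.save('w1.npy',m,allow_pickle=True)
for n,p in dict(wheel=(-28,-55,38),cfl=(-34,0,47),cfr=(-34,-110,47),pfr=(-64,-160,8),fgib=(-40.5,-11,22)).items(): print(n,proj(m,np.r_[b2w(*p[:2]),p[2]]).round(0))
"
```

```text
t 1.9833 bench [-95.5 -54. ] z 298.8 F [0.1 0.7 0.4] rot [-1.7994e+02 -2.0000e-02  9.7620e+01] open 0.01
wheel [[276. 304.]]
cfl [[346. 303.]]
cfr [[206. 304.]]
pfr [[156. 250.]]
fgib [[327. 281.]]
```

View pics/w1.png

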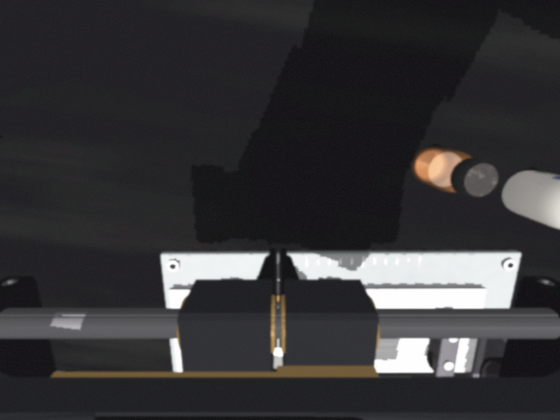

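The wrist view shows the plate's front corners at (161,252) and (520,252). The gripper body hides the carriage and wheel.

```bash
python3 -c "
from h import *
m=np.load('w1.npy',allow_pickle=True).item()
P=onz(m,[[161,252],[520,252],[174,265],[508,264.5]],[8,8,12.5,12.5]); print(P)
for p in P: print(w2b(p))
d=P[1]-P[0]; print(np.linalg.norm(d),np.degrees(np.arctan2(-d[0],d[1])))
im=cv2.imread('pics/w1.png');cv2.imwrite('pics/w1c.png',cv2.resize(im[200:400,140:540],None,fx=2,fy=3,interpolation=cv2.INTER_CUBIC))
"
```

```text
[[ 512.15907275 -130.52387497    8.        ]
 [ 470.35072384  182.79157472    8.        ]
 [ 520.87871054 -117.38751439   12.5       ]
 [ 481.73124256  172.54729315   12.5       ]]
[ -62.20521141 -156.12616326]
[-61.1049572  159.96448591]
[ -51.7834404  -144.29473303]
[-51.22004139 148.27047245]
316.0925640572522 7.60056458919693
```

```bash
sed -i 's/^B=.*/B=np.array([553.9,34.3]); YAW=7.7/' h.py; python3 -c "
from h import *
rel(-75,-43,217); show()"
```

```text
rel [1.14 2.22 8.23] [-0.06 -0.03 -0.06]
t 2.0333 bench [-97.2 -54.4] z 299.4 F [-0.7 -0.1  0.5] rot [-1.7994e+02 -3.0000e-02  9.7640e+01] open 0.01
```

Call:
{"fn": "arm_command", "kwargs": {
  "steps": [
    [0.3, 0.3, 1, 0, 0, 0],
    [0.6, 0.8, 3, 0, 0, 0],
    [0.9, 1.4, 5, 0, 0, 0],
    [1.1, 2, 7, 0, 0, 0],
    [1.15, 2.2, 8.0, 0, 0, 0],
    [1.15, 2.2, 8.2, 0, 0, 0],
    [1.15, 2.2, 8.2, 0, 0, 0]
  ]
}}

```text
t: 2.62
eef_pos: [485.0, -17.1, 217.5]
tcp_rot: [-3.14, -0.0, 1.707]
ft_force: [-0.2, 0.1, 0.7]
opening: 0.006
```

```bash
python3 -c "
from h import *
show()
m=camera_model('scene');im=read_camera('scene')[:,:,::-1]
cv2.imwrite('pics/s2.png',cv2.resize(im[180:310,240:380],None,fx=5,fy=4.6,interpolation=cv2.INTER_CUBIC))
"
```

```text
t 2.6167 bench [-75.2 -41.7] z 217.5 F [-0.2  0.1  0.7] rot [-1.7994e+02 -3.0000e-02  9.7820e+01] open 0.01
```

View pics/s2.png

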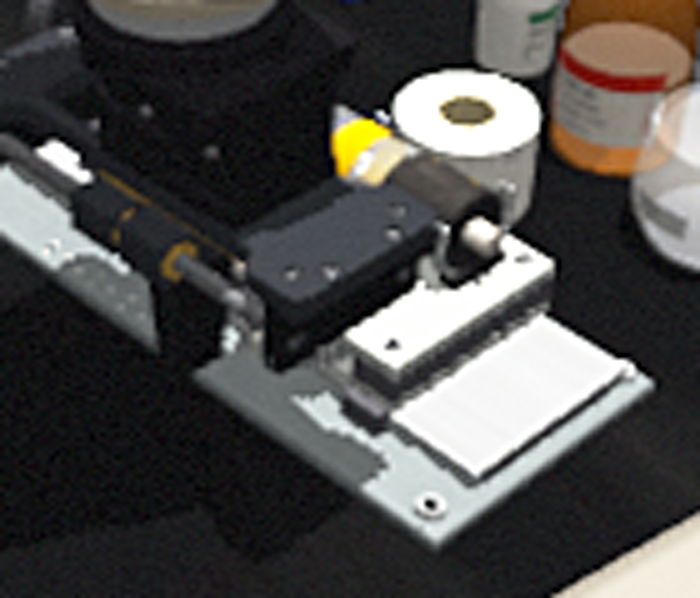

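The gripper sits in front of the carriage at about the right height, and its body hides the wheel. I'll creep in by force.

Call:
{"fn": "arm_command", "kwargs": {
  "steps": [
    [0, 0.3, 0, 0, 0, 0],
    [0, 0.6, 0, 0, 0, 0],
    [0, 0.8, 0, 0, 0, 0],
    [0, 0.9, 0, 0, 0, 0],
    [0, 0.9, 0, 0, 0, 0]
  ]
}}

```text
t: 3.08
eef_pos: [494.4, -16.8, 218.0]
tcp_rot: [3.141, 0.0, 1.706]
ft_force: [0.2, 0.2, 0.5]
opening: 0.003
```

Call:
{"fn": "arm_command", "kwargs": {
  "steps": [
    [0, 0.1, 0, 0, 0, 0],
    [0, 0.15, 0, 0, 0, 0],
    [0, 0.15, 0, 0, 0, 0]
  ]
}}

```text
t: 3.33
eef_pos: [495.5, -16.5, 217.7]
tcp_rot: [-3.141, -0.0, 1.706]
ft_force: [-1.4, -0.3, 0.1]
opening: 0.004
```

Call:
{"fn": "arm_command", "kwargs": {
  "steps": [
    [0, 0.1, 0, 0, 0, 0],
    [0, 0.15, 0, 0, 0, 0],
    [0, 0.15, 0, 0, 0, 0]
  ]
}}

```text
t: 3.58
eef_pos: [496.5, -16.3, 217.6]
tcp_rot: [-3.139, -0.001, 1.706]
ft_force: [-5.2, -1.5, 3.1]
opening: 0.004
```

Call:
{"fn": "arm_command", "kwargs": {
  "steps": [
    [-0.4, 0, 0, 0, 0, 0],
    [-0.8, 0, 0, 0, 0, 0],
    [-1.2, 0, 0, 0, 0, 0],
    [-1.6, 0, 0, 0, 0, 0]
  ]
}}

```text
t: 3.92
eef_pos: [498.0, -32.0, 217.5]
tcp_rot: [-3.137, -0.002, 1.706]
ft_force: [-9.8, -0.5, 6.5]
opening: 0.008
```

Call:
{"fn": "arm_command", "kwargs": {
  "steps": [
    [-0.4, 0, 0, 0, 0, 0],
    [-0.8, 0, 0, 0, 0, 0],
    [-1.3, 0.1, 0, 0, 0, 0],
    [-1.7, 0.2, 0, 0, 0, 0],
    [-2.2, 0.4, 0, 0, 0, 0],
    [-2.7, 0.75, 0, 0, 0, 0]
  ]
}}

```text
t: 4.42
eef_pos: [510.8, -58.4, 217.8]
tcp_rot: [3.141, 0.0, 1.706]
ft_force: [0.3, 0.2, 0.1]
opening: 0.01
```

```bash
python3 -c "
from h import *
show(); print(w2b([496.5,-16.3]))"
```

```text
t 4.4167 bench [-55.1 -86.1] z 217.8 F [0.3 0.2 0.1] rot [1.7996e+02 1.0000e-02 9.7750e+01] open 0.01
[-63.66213665 -42.45294286]
```

Call:
{"fn": "arm_command", "kwargs": {
  "steps": [
    [0, -1.2, 0, 0, 0, 0],
    [1, -2.2, 0, 0, 0, 0],
    [4, -2.2, 0, 0, 0, 0],
    [8, -2.2, 0, 0, 0, 0],
    [11, -2.2, 0, 0, 0, 0],
    [12.5, -2.2, 0, 0, 0, 0],
    [12.5, -2.2, 0, 0, 0, 0]
  ]
}}

```text
t: 5.0
eef_pos: [471.6, 65.2, 217.8]
tcp_rot: [3.141, -0.0, 1.709]
ft_force: [0.3, 0.7, -0.2]
opening: 0.002
```

```bash
python3 -c "
from h import *
show()
for n in ('scene','side'):
  m=camera_model(n);im=read_camera(n)[:,:,::-1]; cv2.imwrite(f'pics/{n}3.png',im)
  w=b2w(-28,-55); c=proj(m,np.r_[w,38])[0]; print(n,c)
  x,y=c.astype(int); cv2.imwrite(f'pics/{n}3c.png',cv2.resize(im[y-30:y+30,x-40:x+40],None,fx=5,fy=5,interpolation=cv2.INTER_CUBIC))
a=cv2.imread('pics/scene3c.png');b=cv2.imread('pics/side3c.png');cv2.imwrite('pics/3.png',np.hstack([a,b]))
"
```

```text
t 5.0 bench [-77.4  41.7] z 217.8 F [ 0.3  0.7 -0.2] rot [ 1.7997e+02 -1.0000e-02  9.7930e+01] open 0.0
scene [300.76893276 246.89026869]
side [288.42979871 242.88575114]
```

View pics/3.png

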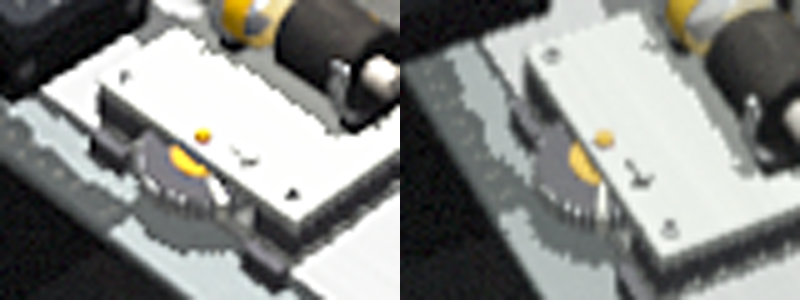

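The mark has swung towards the bench's −y, at crop (222,195) in the scene half and (203,205) in the side half. The spindle dot is at (203,135) in the scene half.

```bash
python3 -c "
from h import *
ms,md=camera_model('scene'),camera_model('side')
for m,p,z in((ms,(304.4,255),38),(md,(288.6,253),38),(ms,(300.6,243),48.5),(md,(248+204/5,212+138/5),48.5)):
  b=w2b(onz(m,[p],z)[0]); d=b-[-28,-55]; print(b.round(1),'ang from front',np.degrees(np.arctan2(-d[1],-d[0])).round(0),np.hypot(*d).round(1))
def mark():pass
"
```

```text
[-38.6 -75.6] ang from front 63.0 23.2
[-38.4 -76.3] ang from front 64.0 23.7
[-28.4 -54.7] ang from front -36.0 0.5
[-28.3 -56.6] ang from front 78.0 1.6
```

Call:
{"fn": "arm_command", "kwargs": {
  "steps": [
    [-1.5, 0, 0, 0, 0, 0],
    [-4, 0.2, 0, 0, 0, 0],
    [-5.6, 0.5, 0, 0, 0, 0],
    [-6.1, 0.7, 0, 0, 0, 0],
    [-6.1, 0.7, 0, 0, 0, 0],
    [-6.1, 0.7, 0, 0, 0, 0]
  ]
}}

```text
t: 5.6
eef_pos: [486.8, 3.0, 217.7]
tcp_rot: [-3.142, -0.0, 1.705]
ft_force: [0.2, -0.3, -0.5]
opening: 0.005
```

```bash
python3 -c "
from h import *
show()"
```

```text
t 5.6 bench [-70.6 -22. ] z 217.7 F [ 0.2 -0.3 -0.5] rot [-1.800e+02 -1.000e-02  9.767e+01] open 0.01
```

Call:
{"fn": "arm_command", "kwargs": {
  "steps": [
    [0, 0.8, 0, 0, 0, 0],
    [0, 1.6, 0, 0, 0, 0],
    [-0.55, 1.6, 0, 0, 0, 0],
    [-1.03, 1.17, 0, 0, 0, 0],
    [-1.6, 0.87, 0, 0, 0, 0],
    [-2.1, 0.74, 0, 0, 0, 0],
    [-2.75, 0.72, 0, 0, 0, 0],
    [-3.35, 0.72, 0, 0, 0, 0],
    [-4.0, 0.72, 0, 0, 0, 0],
    [-4.6, 0.74, 0, 0, 0, 0],
    [-5.1, 0.87, 0, 0, 0, 0],
    [-5.67, 1.17, 0, 0, 0, 0]
  ]
}}

```text
t: 6.6
eef_pos: [506.3, -51.9, 217.9]
tcp_rot: [3.141, 0.0, 1.706]
ft_force: [-0.4, 0.3, 1.1]
opening: 0.001
```

Call:
{"fn": "arm_command", "kwargs": {
  "steps": [
    [-0.48, 0.44, 0, 0, 0, 0],
    [-0.8, 0.3, 0, 0, 0, 0],
    [-0.5, -1, 0, 0, 0, 0],
    [2, -1.3, 0, 0, 0, 0],
    [5, -1.3, 0, 0, 0, 0],
    [8.5, -1.2, 0, 0, 0, 0],
    [11, -1.2, 0, 0, 0, 0],
    [12.5, -1.2, 0, 0, 0, 0],
    [12.5, -1.2, 0, 0, 0, 0]
  ]
}}

```text
t: 7.35
eef_pos: [476.9, 73.3, 217.8]
tcp_rot: [3.141, -0.0, 1.709]
ft_force: [0.1, -0.7, -0.2]
opening: 0.006
```

```bash
cat >> h.py <<'E'
def mark(tag,wy=-55.5,wx=-28.3):
    "white mark on the wheel top (z=38): angle from front, anticlockwise positive, scanned on the visible front arc"
    for n in ("scene","side"):
        m=camera_model(n); im=read_camera(n); cv2.imwrite(f"pics/{n}{tag}.png",im[:,:,::-1])
        A=np.arange(-76,77,3.); g=np.zeros(len(A))
        for r in (16,18,20,22,24):
            p=np.array([np.r_[b2w(wx-r*np.cos(a),wy-r*np.sin(a)),38] for a in np.radians(A)])
            uv=proj(m,p).astype(np.float32); g+=cv2.remap(im.min(2),uv[:,0],uv[:,1],cv2.INTER_LINEAR).ravel()/5
        o=np.argsort(g)[::-1][:4]; print(n,"best",[(A[i],g[i].round(0)) for i in o],"median",np.median(g).round(0))
E
python3 -c "
from h import *
show(); mark('4')"
```

```text
t 7.35 bench [-71.  49.] z 217.8 F [ 0.1 -0.7 -0.2] rot [ 1.7999e+02 -1.0000e-02  9.7930e+01] open 0.01
scene best [(np.float64(26.0), np.float64(142.0)), (np.float64(11.0), np.float64(136.0)), (np.float64(14.0), np.float64(136.0)), (np.float64(29.0), np.float64(134.0))] median 127.0
side best [(np.float64(-37.0), np.float64(130.0)), (np.float64(-34.0), np.float64(127.0)), (np.float64(44.0), np.float64(127.0)), (np.float64(-40.0), np.float64(126.0))] median 121.0
```

Call:
{"fn": "arm_command", "kwargs": {
  "steps": [
    [-2, 0, 0, 0, 0, 0],
    [-5, 0, 0, 0, 0, 0],
    [-6.8, 0.1, 0, 0, 0, 0],
    [-7.3, 0.1, 0, 0, 0, 0],
    [-7.3, 0.1, 0, 0, 0, 0]
  ]
}}

```text
t: 7.87
eef_pos: [488.4, -3.0, 217.7]
tcp_rot: [3.141, 0.0, 1.703]
ft_force: [0.1, 1.1, -1.0]
opening: 0.006
```

```bash
python3 -c "
from h import *
show()"
```

```text
t 7.8667 bench [-69.9 -28.2] z 217.7 F [ 0.1  1.1 -1. ] rot [179.98   0.    97.57] open 0.01
```

Call:
{"fn": "arm_command", "kwargs": {
  "steps": [
    [0.2, 0.9, 0, 0, 0, 0],
    [0.2, 1.55, 0, 0, 0, 0],
    [-0.25, 1.55, 0, 0, 0, 0],
    [-0.72, 1.12, 0, 0, 0, 0]
  ]
}}

```text
t: 8.2
eef_pos: [500.4, -5.6, 217.5]
tcp_rot: [-3.14, -0.001, 1.708]
ft_force: [-1.9, 2.2, -0.2]
opening: 0.002
```

Call:
{"fn": "arm_command", "kwargs": {
  "steps": [
    [-0.58, -0.3, 0, 0, 0, 0],
    [-1.08, -0.43, 0, 0, 0, 0],
    [-1.61, -0.45, 0, 0, 0, 0],
    [-2.21, -0.45, 0, 0, 0, 0],
    [-2.95, -0.43, 0, 0, 0, 0],
    [-3.45, -0.3, 0, 0, 0, 0]
  ]
}}

```text
t: 8.7
eef_pos: [500.8, -41.2, 217.3]
tcp_rot: [-3.137, -0.001, 1.707]
ft_force: [-6.8, -0.9, 1.4]
opening: 0.001
```

Call:
{"fn": "arm_command", "kwargs": {
  "steps": [
    [-0.57, 0.3, 0, 0, 0, 0]
  ]
}}

```text
t: 8.78
eef_pos: [504.4, -46.4, 217.3]
tcp_rot: [-3.137, -0.001, 1.707]
ft_force: [-6.6, -3.3, -0.5]
opening: 0.004
```

Call:
{"fn": "arm_command", "kwargs": {
  "steps": [
    [-0.48, 0.43, 0, 0, 0, 0]
  ]
}}

```text
t: 8.87
eef_pos: [509.6, -50.8, 217.2]
tcp_rot: [-3.137, -0.001, 1.707]
ft_force: [-6.4, -4.2, -3.5]
opening: 0.002
```

```bash
python3 -c "
from h import *
show()"
```

```text
t 8.8667 bench [-55.3 -78.4] z 217.2 F [-6.4 -4.2 -3.5] rot [-1.7974e+02 -7.0000e-02  9.7820e+01] open 0.0
```

Call:
{"fn": "arm_command", "kwargs": {
  "steps": [
    [-0.4, 0.3, 0, 0, 0, 0],
    [-0.4, -0.8, 0, 0, 0, 0],
    [0.6, -1.5, 0, 0, 0, 0],
    [4, -1.5, 0, 0, 0, 0],
    [7.5, -1.5, 0, 0, 0, 0],
    [10.5, -1.5, 0, 0, 0, 0],
    [12, -1.5, 0, 0, 0, 0],
    [12, -1.5, 0, 0, 0, 0]
  ]
}}

```text
t: 9.53
eef_pos: [478.5, 69.4, 217.9]
tcp_rot: [-3.141, -0.0, 1.71]
ft_force: [0.9, 0.1, -0.5]
opening: 0.0
```

```bash
python3 -c "
from h import *
show(); mark('5')
a=[]
for n in ('scene','side'):
  im=cv2.imread(f'pics/{n}5.png'); x,y=proj(camera_model(n),np.r_[b2w(-28,-55),38])[0].astype(int); a.append(cv2.resize(im[y-30:y+30,x-40:x+40],None,fx=5,fy=5,interpolation=cv2.INTER_CUBIC)); print(x,y)
cv2.imwrite('pics/5.png',np.hstack(a))"
```

```text
t 9.5333 bench [-70.   44.8] z 217.9 F [ 0.9  0.1 -0.5] rot [-1.7999e+02 -1.0000e-02  9.7980e+01] open 0.0
scene best [(np.float64(-67.0), np.float64(199.0)), (np.float64(-64.0), np.float64(197.0)), (np.float64(-61.0), np.float64(182.0)), (np.float64(-70.0), np.float64(180.0))] median 129.0
side best [(np.float64(-61.0), np.float64(176.0)), (np.float64(-64.0), np.float64(169.0)), (np.float64(-58.0), np.float64(164.0)), (np.float64(-67.0), np.float64(150.0))] median 122.0
300 246
288 242
```

View pics/5.png

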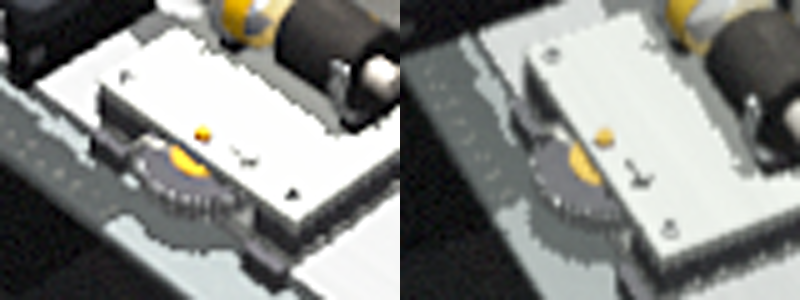

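The wheel shows its mark at about −64°, i.e. 296° in total, and carriage unmoved. The next sweeps should give about 135° each.

Call:
{"fn": "arm_command", "kwargs": {
  "steps": [
    [-2, 0, 0, 0, 0, 0],
    [-5, 0, 0, 0, 0, 0],
    [-6.8, 0, 0, 0, 0, 0],
    [-7.1, 0, 0, 0, 0, 0],
    [-7.1, 0, 0, 0, 0, 0]
  ]
}}

```text
t: 10.05
eef_pos: [489.2, -5.7, 217.7]
tcp_rot: [3.141, -0.0, 1.703]
ft_force: [-1.1, 0.5, -0.1]
opening: 0.002
```

```bash
python3 -c "
from h import *
show()"
```

```text
t 10.05 bench [-69.5 -30.9] z 217.7 F [-1.1  0.5 -0.1] rot [179.99  -0.    97.58] open 0.0
```

Call:
{"fn": "arm_command", "kwargs": {
  "steps": [
    [0, 0, 0, 0, 0, 0],
    [0, 0, 0, 0, 0, 0]
  ]
}}

```text
t: 10.22
eef_pos: [488.9, -3.7, 217.7]
tcp_rot: [-3.141, -0.0, 1.706]
ft_force: [0.1, 0.3, -1.1]
opening: 0.003
```

```bash
python3 -c "
from h import *
show()"
```

```text
t 10.2167 bench [-69.5 -29. ] z 217.7 F [ 0.1  0.3 -1.1] rot [-1.7999e+02 -1.0000e-02  9.7770e+01] open 0.0
```

Call:
{"fn": "arm_command", "kwargs": {
  "steps": [
    [0.4, 0.9, 0, 0, 0, 0],
    [0.4, 1.5, 0, 0, 0, 0],
    [0, 1.5, 0, 0, 0, 0],
    [-0.5, 1.1, 0, 0, 0, 0],
    [-1.05, 0.8, 0, 0, 0, 0],
    [-1.6, 0.67, 0, 0, 0, 0],
    [-2.1, 0.65, 0, 0, 0, 0],
    [-2.7, 0.65, 0, 0, 0, 0],
    [-3.4, 0.67, 0, 0, 0, 0],
    [-3.95, 0.8, 0, 0, 0, 0],
    [-4.5, 1.1, 0, 0, 0, 0],
    [-5, 1.5, 0, 0, 0, 0]
  ]
}}

```text
t: 11.22
eef_pos: [510.0, -51.8, 217.2]
tcp_rot: [-3.138, -0.001, 1.707]
ft_force: [-2.7, -0.0, -1.2]
opening: 0.008
```

Call:
{"fn": "arm_command", "kwargs": {
  "steps": [
    [-0.4, 0.3, 0, 0, 0, 0],
    [-0.4, -0.8, 0, 0, 0, 0],
    [0.6, -1.5, 0, 0, 0, 0],
    [3, -1.5, 0, 0, 0, 0],
    [4.6, -1.5, 0, 0, 0, 0],
    [5.0, -1.5, 0, 0, 0, 0],
    [5.0, -1.5, 0, 0, 0, 0],
    [5.0, -1.5, 0, 0, 0, 0]
  ]
}}

```text
t: 11.88
eef_pos: [489.2, -4.0, 217.8]
tcp_rot: [3.141, 0.0, 1.707]
ft_force: [-0.1, 0.1, 0.3]
opening: 0.004
```

```bash
python3 -c "
from h import *
show()"
```

```text
t 11.8833 bench [-69.2 -29.3] z 217.8 F [-0.1  0.1  0.3] rot [1.7997e+02 1.0000e-02 9.7820e+01] open 0.0
```

Same start again; the second sweep follows, then a look.

Call:
{"fn": "arm_command", "kwargs": {
  "steps": [
    [0.4, 0.9, 0, 0, 0, 0],
    [0.4, 1.5, 0, 0, 0, 0],
    [0, 1.5, 0, 0, 0, 0],
    [-0.5, 1.1, 0, 0, 0, 0],
    [-1.05, 0.8, 0, 0, 0, 0],
    [-1.6, 0.67, 0, 0, 0, 0],
    [-2.1, 0.65, 0, 0, 0, 0],
    [-2.7, 0.65, 0, 0, 0, 0],
    [-3.4, 0.67, 0, 0, 0, 0],
    [-3.95, 0.8, 0, 0, 0, 0],
    [-4.5, 1.1, 0, 0, 0, 0],
    [-5, 1.5, 0, 0, 0, 0]
  ]
}}

```text
t: 12.88
eef_pos: [510.4, -52.6, 217.3]
tcp_rot: [-3.139, -0.001, 1.706]
ft_force: [-1.8, -0.2, 0.7]
opening: 0.005
```

Call:
{"fn": "arm_command", "kwargs": {
  "steps": [
    [-0.4, 0.3, 0, 0, 0, 0],
    [-0.4, -0.8, 0, 0, 0, 0],
    [0.6, -1.5, 0, 0, 0, 0],
    [4, -1.5, 0, 0, 0, 0],
    [7.5, -1.5, 0, 0, 0, 0],
    [10.5, -1.5, 0, 0, 0, 0],
    [12, -1.5, 0, 0, 0, 0],
    [12, -1.5, 0, 0, 0, 0]
  ]
}}

```text
t: 13.55
eef_pos: [478.9, 68.0, 217.9]
tcp_rot: [3.142, -0.0, 1.709]
ft_force: [0.4, -0.7, -0.3]
opening: 0.006
```

```bash
python3 -c "
from h import *
show(); mark('6')
a=[]
for n in ('scene','side'):
  im=cv2.imread(f'pics/{n}6.png'); x,y=proj(camera_model(n),np.r_[b2w(-28,-55),38])[0].astype(int); a.append(cv2.resize(im[y-30:y+30,x-40:x+40],None,fx=5,fy=5,interpolation=cv2.INTER_CUBIC)); print(x,y)
cv2.imwrite('pics/6.png',np.hstack(a))"
```

```text
t 13.55 bench [-69.8  43.5] z 217.9 F [ 0.4 -0.7 -0.3] rot [ 1.800e+02 -1.000e-02  9.794e+01] open 0.01
scene best [(np.float64(26.0), np.float64(140.0)), (np.float64(59.0), np.float64(138.0)), (np.float64(62.0), np.float64(138.0)), (np.float64(-1.0), np.float64(138.0))] median 129.0
side best [(np.float64(44.0), np.float64(124.0)), (np.float64(47.0), np.float64(123.0)), (np.float64(5.0), np.float64(123.0)), (np.float64(2.0), np.float64(123.0))] median 119.0
300 246
288 242
```

Mark hidden at the back, as expected (about 550°). One more sweep.

Call:
{"fn": "arm_command", "kwargs": {
  "steps": [
    [-2, 0, 0, 0, 0, 0],
    [-5, 0, 0, 0, 0, 0],
    [-6.7, 0, 0, 0, 0, 0],
    [-7.0, 0, 0, 0, 0, 0],
    [-7.0, 0, 0, 0, 0, 0],
    [-7.0, 0, 0, 0, 0, 0],
    [-7.0, 0, 0, 0, 0, 0]
  ]
}}

```text
t: 14.23
eef_pos: [488.9, -3.8, 217.7]
tcp_rot: [-3.141, -0.0, 1.706]
ft_force: [0.1, -0.0, -0.7]
opening: 0.007
```

Call:
{"fn": "arm_command", "kwargs": {
  "steps": [
    [0.4, 0.9, 0, 0, 0, 0],
    [0.4, 1.5, 0, 0, 0, 0],
    [0, 1.5, 0, 0, 0, 0],
    [-0.5, 1.1, 0, 0, 0, 0],
    [-1.05, 0.8, 0, 0, 0, 0],
    [-1.6, 0.67, 0, 0, 0, 0],
    [-2.1, 0.65, 0, 0, 0, 0],
    [-2.7, 0.65, 0, 0, 0, 0],
    [-3.4, 0.67, 0, 0, 0, 0],
    [-3.95, 0.8, 0, 0, 0, 0],
    [-4.5, 1.1, 0, 0, 0, 0],
    [-5, 1.5, 0, 0, 0, 0]
  ]
}}

```text
t: 15.23
eef_pos: [509.9, -51.9, 217.2]
tcp_rot: [-3.137, -0.001, 1.707]
ft_force: [-2.3, -0.4, 0.3]
opening: 0.005
```

Call:
{"fn": "arm_command", "kwargs": {
  "steps": [
    [-0.4, 0.3, 0, 0, 0, 0],
    [-0.4, -0.8, 0, 0, 0, 0],
    [0.6, -1.5, 0, 0, 0, 0],
    [4, -1.5, 0, 0, 0, 0],
    [7.5, -1.5, 0, 0, 0, 0],
    [10.5, -1.5, 0, 0, 0, 0],
    [12, -1.5, 0, 0, 0, 0],
    [12, -1.5, 0, 0, 0, 0]
  ]
}}

```text
t: 15.9
eef_pos: [478.7, 68.3, 217.8]
tcp_rot: [-3.141, -0.0, 1.71]
ft_force: [0.2, 0.2, 0.0]
opening: 0.002
```

```bash
python3 -c "
from h import *
show(); mark('7')
a=[]
for n in ('scene','side'):
  im=cv2.imread(f'pics/{n}7.png'); x,y=proj(camera_model(n),np.r_[b2w(-28,-55),38])[0].astype(int); a.append(cv2.resize(im[y-30:y+30,x-40:x+40],None,fx=5,fy=5,interpolation=cv2.INTER_CUBIC)); print(x,y)
cv2.imwrite('pics/7.png',np.hstack(a))"
```

```text
t 15.9 bench [-69.9  43.8] z 217.8 F [0.2 0.2 0. ] rot [-1.7999e+02 -2.0000e-02  9.7960e+01] open 0.0
scene best [(np.float64(-1.0), np.float64(238.0)), (np.float64(2.0), np.float64(231.0)), (np.float64(-4.0), np.float64(216.0)), (np.float64(5.0), np.float64(200.0))] median 127.0
side best [(np.float64(8.0), np.float64(204.0)), (np.float64(5.0), np.float64(195.0)), (np.float64(11.0), np.float64(189.0)), (np.float64(2.0), np.float64(176.0))] median 121.0
300 246
288 242
```

View pics/7.png

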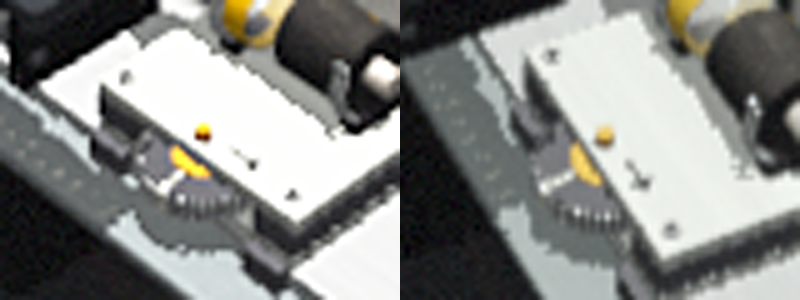

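The mark is at the front again (about +3°), so the total is about 722°, two turns, and the carriage has not moved. Now go round to the −y end face.

Call:
{"fn": "arm_command", "kwargs": {
  "steps": [
    [-0.5, -0.8, 0, 0, 0, 0],
    [-2, -1.2, 0, 0, 0, 0],
    [-4.5, -1.2, 0, 0, 0, 0],
    [-7.5, -1.2, 0, 0, 0, 0],
    [-10.5, -1.2, 0, 0, 0, 0],
    [-13.5, -1.2, 0, 0, 0, 0],
    [-16, -1.2, 0, 0, 0, 0],
    [-18, -1.2, 0, 0, 0, 0],
    [-18.5, -1.2, 0, 0, 0, 0],
    [-18.5, -1.2, 0, 0, 0, 0],
    [-18.5, -1.2, 0, 0, 0, 0]
  ]
}}

```text
t: 16.92
eef_pos: [492.0, -120.0, 217.6]
tcp_rot: [-3.141, -0.0, 1.705]
ft_force: [-0.4, 0.6, -0.4]
opening: 0.007
```

```bash
python3 -c "
from h import *
show(); rel(-24,-140,218)"
```

```text
t 16.9167 bench [ -82.  -144.6] z 217.6 F [-0.4  0.6 -0.4] rot [-1.7997e+02 -3.0000e-02  9.7670e+01] open 0.01
rel [ 0.47  5.8  -0.04] [-0.03 -0.03 -0.03]
```

Call:
{"fn": "arm_command", "kwargs": {
  "steps": [
    [0, 0.8, 0, 0, 0, 0],
    [0, 2.2, 0, 0, 0, 0],
    [0, 3.8, 0, 0, 0, 0],
    [0, 5.2, 0, 0, 0, 0],
    [0, 5.8, 0, 0, 0, 0],
    [0.4, 5.8, 0, 0, 0, 0],
    [0.8, 5.8, 0, 0, 0, 0],
    [1.2, 5.8, 0, 0, 0, 0],
    [1.4, 5.8, 0, 0, 0, 0],
    [1.6, 5.8, 0, 0, 0, 0],
    [1.6, 5.8, 0, 0, 0, 0]
  ]
}}

```text
t: 17.83
eef_pos: [547.7, -95.7, 217.8]
tcp_rot: [-3.141, -0.0, 1.706]
ft_force: [-0.5, -0.4, -0.3]
opening: 0.007
```

```bash
python3 -c "
from h import *
show()"
```

```text
t 17.8333 bench [ -23.5 -128. ] z 217.8 F [-0.5 -0.4 -0.3] rot [-1.7999e+02 -1.0000e-02  9.7770e+01] open 0.01
```

Call:
{"fn": "arm_command", "kwargs": {
  "steps": [
    [0.2, 0, 0, 0, 0, 0],
    [0.4, 0, 0, 0, 0, 0],
    [0.6, 0, 0, 0, 0, 0],
    [0.8, 0, 0, 0, 0, 0],
    [1.0, 0, 0, 0, 0, 0],
    [1.2, 0, 0, 0, 0, 0],
    [1.4, 0, 0, 0, 0, 0],
    [1.6, 0, 0, 0, 0, 0]
  ]
}}

```text
t: 18.5
eef_pos: [545.9, -80.5, 217.7]
tcp_rot: [3.141, 0.001, 1.706]
ft_force: [-0.5, -6.8, -0.1]
opening: 0.003
```

Call:
{"fn": "arm_command", "kwargs": {
  "steps": [
    [0.2, 0, 0, 0, 0, 0],
    [0.4, 0, 0, 0, 0, 0],
    [0.6, 0, 0, 0, 0, 0],
    [0.8, 0, 0, 0, 0, 0]
  ]
}}

```text
t: 18.83
eef_pos: [544.8, -72.7, 217.7]
tcp_rot: [3.141, 0.001, 1.706]
ft_force: [-0.7, -6.5, -1.5]
opening: 0.002
```

```bash
python3 -c "
from h import *
show()"
```

```text
t 18.8333 bench [ -23.3 -104.8] z 217.7 F [-0.7 -6.5 -1.5] rot [1.7998e+02 4.0000e-02 9.7760e+01] open 0.0
```

It slides freely at about 6.5 N. Continuing.

Call:
{"fn": "arm_command", "kwargs": {
  "steps": [
    [0.3, 0, 0, 0, 0, 0],
    [0.6, 0, 0, 0, 0, 0],
    [0.9, 0, 0, 0, 0, 0],
    [1.2, 0, 0, 0, 0, 0],
    [1.5, 0, 0, 0, 0, 0],
    [1.8, 0, 0, 0, 0, 0],
    [2.1, 0, 0, 0, 0, 0],
    [2.4, 0, 0, 0, 0, 0],
    [2.7, 0, 0, 0, 0, 0],
    [3.0, 0, 0, 0, 0, 0],
    [3.3, 0, 0, 0, 0, 0],
    [3.6, 0, 0, 0, 0, 0]
  ]
}}

```text
t: 19.83
eef_pos: [539.9, -37.0, 217.7]
tcp_rot: [3.141, 0.001, 1.706]
ft_force: [-0.3, -7.4, -0.4]
opening: 0.008
```

Call:
{"fn": "arm_command", "kwargs": {
  "steps": [
    [0.25, 0, 0, 0, 0, 0],
    [0.5, 0, 0, 0, 0, 0],
    [0.75, 0, 0, 0, 0, 0],
    [1.0, 0, 0, 0, 0, 0],
    [1.2, 0, 0, 0, 0, 0],
    [1.4, 0, 0, 0, 0, 0],
    [1.6, 0, 0, 0, 0, 0],
    [1.8, 0, 0, 0, 0, 0],
    [1.9, 0, 0, 0, 0, 0]
  ]
}}

```text
t: 20.58
eef_pos: [537.4, -18.0, 217.8]
tcp_rot: [3.141, 0.001, 1.706]
ft_force: [0.1, -6.1, -1.0]
opening: 0.004
```

```bash
python3 -c "
from h import *
show()"
```

```text
t 20.5833 bench [-23.4 -49.7] z 217.8 F [ 0.1 -6.1 -1. ] rot [1.7999e+02 3.0000e-02 9.7770e+01] open 0.0
```

Now creep in 1 mm rows until the force rises.

Call:
{"fn": "arm_command", "kwargs": {
  "steps": [
    [0.1, 0, 0, 0, 0, 0],
    [0.2, 0, 0, 0, 0, 0],
    [0.3, 0, 0, 0, 0, 0],
    [0.4, 0, 0, 0, 0, 0],
    [0.5, 0, 0, 0, 0, 0]
  ]
}}

```text
t: 21.0
eef_pos: [536.7, -13.2, 217.7]
tcp_rot: [-3.142, 0.001, 1.706]
ft_force: [-1.0, -7.4, -0.4]
opening: 0.004
```

Call:
{"fn": "arm_command", "kwargs": {
  "steps": [
    [0.1, 0, 0, 0, 0, 0],
    [0.2, 0, 0, 0, 0, 0],
    [0.3, 0, 0, 0, 0, 0]
  ]
}}

```text
t: 21.25
eef_pos: [536.3, -10.2, 217.7]
tcp_rot: [-3.142, 0.001, 1.706]
ft_force: [-0.6, -6.9, -0.7]
opening: 0.008
```

Call:
{"fn": "arm_command", "kwargs": {
  "steps": [
    [0.1, 0, 0, 0, 0, 0],
    [0.2, 0, 0, 0, 0, 0]
  ]
}}

```text
t: 21.42
eef_pos: [536.0, -8.3, 217.7]
tcp_rot: [3.142, 0.001, 1.706]
ft_force: [-0.9, -6.5, 0.3]
opening: 0.002
```

Call:
{"fn": "arm_command", "kwargs": {
  "steps": [
    [0.1, 0, 0, 0, 0, 0],
    [0.2, 0, 0, 0, 0, 0]
  ]
}}

```text
t: 21.58
eef_pos: [535.7, -6.3, 217.7]
tcp_rot: [-3.142, 0.001, 1.706]
ft_force: [-0.2, -7.9, 0.6]
opening: 0.004
```

Call:
{"fn": "arm_command", "kwargs": {
  "steps": [
    [0.1, 0, 0, 0, 0, 0],
    [0.2, 0, 0, 0, 0, 0]
  ]
}}

```text
t: 21.75
eef_pos: [535.7, -5.5, 217.8]
tcp_rot: [3.141, 0.003, 1.707]
ft_force: [-1.4, -32.1, -1.2]
opening: 0.006
```

Call:
{"fn": "arm_command", "kwargs": {
  "steps": [
    [0.1, 0, 0, 0, 0, 0],
    [0.2, 0, 0, 0, 0, 0]
  ]
}}

```text
t: 21.92
eef_pos: [535.6, -5.0, 217.8]
tcp_rot: [3.141, 0.005, 1.708]
ft_force: [-2.3, -50.8, -2.9]
opening: 0.003
```

The force rose to about 50 N because I sent one step too many in that batch. Backing off now.

Call:
{"fn": "arm_command", "kwargs": {
  "steps": [
    [-0.5, 0, 0, 0, 0, 0],
    [-1.2, 0, 0, 0, 0, 0],
    [-2.5, 0, 0, 0, 0, 0],
    [-4.5, 0, 0, 0, 0, 0],
    [-7, 0, 0, 0, 0, 0],
    [-9, 0, 0, 0, 0, 0],
    [-9, -1.5, 0, 0, 0, 0],
    [-9, -4.5, 0, 0, 0, 0],
    [-9, -7, 0, 0, 0, 0],
    [-9, -8, 0, 0, 0, 0],
    [-9, -8, 0, 0, 0, 0]
  ]
}}

```text
t: 22.83
eef_pos: [466.9, -102.4, 217.9]
tcp_rot: [-3.141, -0.001, 1.705]
ft_force: [1.6, 0.0, -0.9]
opening: 0.006
```

Call:
{"fn": "arm_command", "kwargs": {
  "steps": [
    [0, 0, -1, 0, 0, 0],
    [0, 0, -4, 0, 0, 0],
    [0, 0, -7.5, 0, 0, 0],
    [0, 0, -11, 0, 0, 0],
    [0, 0, -14, 0, 0, 0],
    [-2, 0, -15, 0, 0, 0],
    [-5, 0, -15, 0, 0, 0],
    [-7, 0, -15, 0, 0, 0],
    [-7, 0, -15, 0, 0, 0]
  ]
}}

```text
t: 23.58
eef_pos: [479.1, -173.8, 369.3]
tcp_rot: [3.139, 0.002, 1.705]
ft_force: [0.1, -0.6, -0.3]
opening: 0.001
```

```bash
python3 -c "
from h import *
show(); mark('8',wy=25)
im=cv2.imread('pics/scene8.png'); cv2.imwrite('pics/8.png',cv2.resize(im[150:300,185:385],None,fx=4,fy=4,interpolation=cv2.INTER_CUBIC))"
```

```text
t 23.5833 bench [-102.  -196.2] z 369.3 F [ 0.1 -0.6 -0.3] rot [1.7983e+02 1.3000e-01 9.7690e+01] open 0.0
scene best [(np.float64(2.0), np.float64(236.0)), (np.float64(5.0), np.float64(232.0)), (np.float64(-1.0), np.float64(214.0)), (np.float64(8.0), np.float64(203.0))] median 128.0
side best [(np.float64(8.0), np.float64(65.0)), (np.float64(5.0), np.float64(64.0)), (np.float64(11.0), np.float64(60.0)), (np.float64(2.0), np.float64(56.0))] median 40.0
```

View pics/8.png

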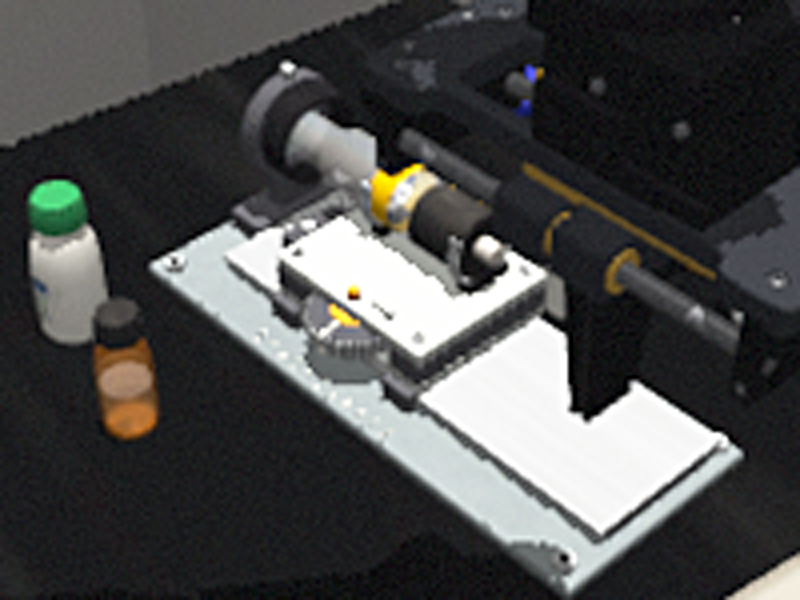

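The carriage rests against the stop block, the mark is at the front and the bottles are unmoved. The gripper is clear.

```bash
python3 -c "
from cell import *
s=state(); print(s['ft_force'],abs(s['qvel']).max()); job_done()"
```

```text
[-0.26254397  0.96712836  0.20219983] 0.02785725272470652
the job is handed in; nothing more can be done
```

The job is handed in at about 24 s, with the carriage against its end stop. One check is doubtful: the push force at the stop may have broken the 50 N limit.

**Clamp:** I loosened it with six fingertip sweeps across the wheel. The white mark came back to the front at about +3°, so the total is about 722°, two turns. It still stood there in the last picture, and the carriage had not moved during the loosening.

**Push:** I pushed the carriage on its −y end face with the outside of the closed fingers. It slid at about 6–8 N and 36 mm/s or slower.

**Force at the stop:** When the carriage met the stop, I had batched one step too many. The wrist force rose to 32 N and then read 50.8 N on the last step, with about ±1 N of noise, before I backed off. That is at or slightly over the 50 N limit on finger contact, so this criterion may have been exceeded.

**Last checks:**
- The final scene picture shows the carriage against the stop block, both bottles where they were and the gripper up and clear. The arm hid the film roll, but nothing went near it.
- The wrist force was about zero before handing in.
- I saw no sign of contact with the lamp.

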